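# Pack markers on the carrier rail and send the carton to dispatch

### The arm

A 7-joint arm with a two-finger parallel gripper is mounted at the origin on a cart in front of the work surface, level with it; the furniture and walls round the work are solid. World frame = base frame: x ahead of the robot, y to its left, z up, the work surface at z = 0. Lengths are in m, angles in rad, forces in N, time in s.
With the tool pointing down it reaches from about 0.425 to 0.925 m from the base axis. Payload 6.8 kg.
Tool frame: the origin (TCP) lies on the front face of the gripper's body, between the roots of the fingers; the fingertips stand 73 mm ahead of it and the grasp point (between the pads) lies 54 mm ahead of it (env.nose_length is the distance from the TCP to the fingertips, in m); z points along the fingers, y is the direction in which the jaws open and shut (so a half turn about z gives the same grasp; the last joint's range is limited). The gripper opens to 85 mm and grips with 20 to 120 N. Pads are 22 mm wide; open, the fingers measure 114 mm over their backs; the gripper's body (76 mm by 85 mm) begins 54 mm behind the grasp point. The pads swing forward as they close: fully open they stand 13 mm farther back than shut.
Start: joints at [1.221, 0.477, 0.022, 1.555, -0.011, 1.109, -0.083], TCP at [0.162, -0.655, 0.304] pointing down, gripper open.
Joint ranges: [-2.96, 2.96], [-0.34, 2.1], [-1.41, 1.46], [0.24, 2.44], [-1.37, 4.51], [0.17, 1.92], [-2.96, 2.96]. Speed limits (rad/s): [2.39, 2.39, 3.14, 3.14, 3.14, 3.14, 3.14].

### API

Orientations are given as a unit quaternion [w, x, y, z].
In Python, from cell import env, kin, camera, calibration, job gives the robot as it stands. The module is installed in compiled form; this text tells all that it offers. Calls block until the motion is done:
- env.reach(position, orientation): joint-space move of the TCP to a pose.
- env.movel(position, velocity=0.15, rot=None, stop_force=None): straight line of the TCP; rot=None keeps the orientation; velocity is the mean speed in m/s. With stop_force (N) it stops when the force on the tool has changed by that much, and returns True; else False.
- env.goto_joints(angles): joint-space move.
- env.grip(opening, f_grip=None): finger opening in m; f_grip is the grip in N (None keeps the last); returns when the fingers have stopped.
- env.dwell(seconds).
- kin.inverse_kinematics(position, orientation): joint angles nearest the present ones, or None.
- env.get_state(): the state.
- camera(name): name is "side" or "top"; returns (picture, depth): 384x512x3 uint8, blue, green, red; 384x512 float32, m along the optical axis (not along the pixel's ray), 0 where there is no reading.
- calibration(name): a dict with "fx", "fy", "cx", "cy" (pixels), "k1" (the pictures are not rectified: a ray, as slopes to the right and down, at radius r is drawn at 1 + k1 r^2 times it, then the intrinsics apply), "rvec" (rotation vector, rad) and "tvec" (3), from world to camera coordinates, as OpenCV has them. Camera axes: x right, y down, z forward; pixel columns grow to the right and rows downward; lengths in m; the calibration is good to about 2 mm. A picture is of the moment at which its call begins. calibration takes no time and is no camera call.
A pose or a line that the arm cannot do raises env.PlanningError and nothing moves.
- job.job_done(): hands the job in, once; it reports no verdict.
The state is a dict: "time": time; "qpos": joint angles; "joint_velocities": joint speeds; "joint_torque": joint torques, N m; "tcp_pos": TCP position; "orientation": TCP orientation; "force": force on the tool from outside, world axes, zero at the start; "torque": the same for the moment, N m; "opening": finger opening in m.
Only numpy, scipy, OpenCV 4.12 (cv2) and the standard library are available. Lean on these libraries where they do the work, as an engineer would, in place of code of your own. Each camera call takes 0.05 s, during which the arm holds its last target. There are 200 camera calls.

### The job

Lay every red or blue marker pen that lies on the worktop flat in the open carton on the rail carrier while the carrier is at its first station (where it starts, the right-hand end of the rail), then push the carrier by its handle to the middle station and fold the carton shut there: first both short end flaps, then both long flaps. Then push the closed carton on to the last station, and finally turn the revolving sign half a turn so that it shows its bar face, not its ring face, where the ring was. Leave the loose tape roll and the stapler where they are.

Things in the scene. Friction and masses are not known exactly. Their poses are not given: they have to be found in the camera images.
- pen_a_mid (a point): whiteboard marker, round thick pen, white barrel with a red or blue cap (all are packed alike), rolls easily, lying on the worktop, 126 mm long, 18 mm wide, 20 mm high; this point is its centre, half-way up, x along its length, z up. One of two or three present (others are absent)
- pen_b_mid (a point): whiteboard marker, round thick pen, white barrel with a red or blue cap (all are packed alike), rolls easily, lying on the worktop, 126 mm long, 18 mm wide, 20 mm high; this point is its centre, half-way up, x along its length, z up. One of two or three present (others are absent)
- pen_c_mid (a point): whiteboard marker, round thick pen, white barrel with a red or blue cap (all are packed alike), rolls easily, lying on the worktop, 126 mm long, 18 mm wide, 20 mm high; this point is its centre, half-way up, x along its length, z up. One of two or three present (others are absent)
- pen_d_mid (a point): whiteboard marker, round thick pen, white barrel with a red or blue cap (all are packed alike), rolls easily, lying on the worktop, 126 mm long, 18 mm wide, 20 mm high; this point is its centre, half-way up, x along its length, z up. One of two or three present (others are absent)
- carton_floor (a point): centre of the inner floor of the open carton fixed on the carrier, 42 mm above the worktop. x across the rail, away from the robot; y along the rail in the travel direction; z up. Inside 116 mm (x) by 158 mm (y), walls 4 mm, wall tops 58 mm above the floor; nothing inside
- carrier (a joint): travel of the carrier along the rail in m: first station 0, middle station 0.10, last station 0.20 (end stops 6 mm beyond the outer ones). A detent draws it into each station from either side and must be overcome by pushing with about 6 N; the tipping points lie half-way between stations. The carrier does not lift
- handle_top (a point): centre of the top of the carrier's push handle, an upright round steel bar of 16 mm diameter on an arm behind the carton (165 mm from the carton's centre against the travel); its top is 152 mm above the worktop and it is bare for 110 mm below the top
- flap_left (a joint): angle of the short end flap at the leading (+y) end: 0 = shut (level), 1.57 = upright, more = leaning outward, stop at 2.45; starts at 1.9 to 2.2. Stiff card 4 mm thick, 40 mm from hinge to free edge, 112 mm wide; hinge line along x at y = +81, z = 60 mm from carton_floor. Its stiff hinge (0.025 N m) stays where it is left
- flap_right (a joint): angle of the short end flap at the trailing (-y, handle) end: 0 = shut (level), 1.57 = upright, more = leaning outward, stop at 2.45; starts at 1.9 to 2.2. Stiff card 4 mm thick, 40 mm from hinge to free edge, 112 mm wide; hinge line along x at y = -81, z = 60 mm from carton_floor. Its stiff hinge (0.025 N m) stays where it is left
- flap_near (a joint): angle of the long flap on the robot's side (-x): 0 = shut (level), 1.57 = upright, more = leaning outward, stop at 2.45; starts at 1.9 to 2.2. Stiff card 4 mm thick, 58 mm from hinge to free edge, 166 mm wide; hinge line along y at x = -60, z = 64 mm from carton_floor. Its stiff hinge (0.025 N m) stays where it is left
- flap_far (a joint): angle of the long flap on the far side (+x): 0 = shut (level), 1.57 = upright, more = leaning outward, stop at 2.45; starts at 1.9 to 2.2. Stiff card 4 mm thick, 58 mm from hinge to free edge, 166 mm wide; hinge line along y at x = +60, z = 64 mm from carton_floor. Its stiff hinge (0.025 N m) stays where it is left
- sign (a joint): angle of the revolving sign about its upright post, counter-clockwise from above: at 0 the ring face looks toward the robot's side (-x of its stand), at 3.14 the bar face does; stops at -0.15 and 3.29, so it must be turned counter-clockwise. It has friction (0.03 N m) and stays where it is left
- sign_top (a point): middle of the sign's top edge, on the turning axis, 107 mm above the worktop. The sign is a grey upright plate 90 mm wide (its y), 60 mm high, 10 mm thick (its x, the ring face looks to its -x, the bar face to its +x); axes turn with the sign
- tape_roll_mid (a point): bystander: loose roll of brown tape, 79 mm diameter, 37 mm high; centre, half-way up
- stapler: bystander: loose stapler, 120 x 32 x 44 mm; origin under its centre

How it is judged:
On the way, in this order (a step that is already met when the one before it is completed fails the run):
1. all markers lie in the carton at the first station, let go, flaps still open (x of pen_a_mid in the frame of carton_floor between -0.058 and 0.058 m and y of pen_a_mid in the frame of carton_floor between -0.079 and 0.079 m and z of pen_a_mid in the frame of carton_floor between -0.006 and 0.056 m and angle between pen_a_mid's own x axis and vertical between 1.12 and 2.02 rad and x of pen_b_mid in the frame of carton_floor between -0.058 and 0.058 m and y of pen_b_mid in the frame of carton_floor between -0.079 and 0.079 m and z of pen_b_mid in the frame of carton_floor between -0.006 and 0.056 m and angle between pen_b_mid's own x axis and vertical between 1.12 and 2.02 rad and x of pen_c_mid in the frame of carton_floor between -0.058 and 0.058 m and y of pen_c_mid in the frame of carton_floor between -0.079 and 0.079 m and z of pen_c_mid in the frame of carton_floor between -0.006 and 0.056 m and angle between pen_c_mid's own x axis and vertical between 1.12 and 2.02 rad and x of pen_d_mid in the frame of carton_floor between -0.058 and 0.058 m and y of pen_d_mid in the frame of carton_floor between -0.079 and 0.079 m and z of pen_d_mid in the frame of carton_floor between -0.006 and 0.056 m and angle between pen_d_mid's own x axis and vertical between 1.12 and 2.02 rad and value of joint carrier between -0.011 and 0.011 m and value of joint each of flap_left, flap_right, flap_near, flap_far above 1 rad and contact force between the fingers and pen_a below 0.1 N and contact force between the fingers and pen_b below 0.1 N and contact force between the fingers and pen_c below 0.1 N and contact force between the fingers and pen_d below 0.1 N), for 0.2 s.
2. carrier rests at the middle station, markers in it, flaps not yet closed (x of pen_a_mid in the frame of carton_floor between -0.058 and 0.058 m and y of pen_a_mid in the frame of carton_floor between -0.079 and 0.079 m and z of pen_a_mid in the frame of carton_floor between -0.006 and 0.056 m and angle between pen_a_mid's own x axis and vertical between 1.12 and 2.02 rad and x of pen_b_mid in the frame of carton_floor between -0.058 and 0.058 m and y of pen_b_mid in the frame of carton_floor between -0.079 and 0.079 m and z of pen_b_mid in the frame of carton_floor between -0.006 and 0.056 m and angle between pen_b_mid's own x axis and vertical between 1.12 and 2.02 rad and x of pen_c_mid in the frame of carton_floor between -0.058 and 0.058 m and y of pen_c_mid in the frame of carton_floor between -0.079 and 0.079 m and z of pen_c_mid in the frame of carton_floor between -0.006 and 0.056 m and angle between pen_c_mid's own x axis and vertical between 1.12 and 2.02 rad and x of pen_d_mid in the frame of carton_floor between -0.058 and 0.058 m and y of pen_d_mid in the frame of carton_floor between -0.079 and 0.079 m and z of pen_d_mid in the frame of carton_floor between -0.006 and 0.056 m and angle between pen_d_mid's own x axis and vertical between 1.12 and 2.02 rad and value of joint carrier between 0.089 and 0.111 m and value of joint each of flap_left, flap_right, flap_near, flap_far above 1 rad and velocity of joint carrier below 0.02 m/s), for 0.3 s.
3. both short end flaps folded shut at the middle station, the long flaps still open (value of joint each of flap_left, flap_right below 0.2 rad and value of joint each of flap_near, flap_far above 1 rad and value of joint carrier between 0.089 and 0.111 m), for 0.2 s.
4. both long flaps folded shut at the middle station (value of joint each of flap_left, flap_right, flap_near, flap_far below 0.2 rad and value of joint carrier between 0.089 and 0.111 m), for 0.2 s.
5. closed carton at the last station (value of joint each of flap_left, flap_right, flap_near, flap_far below 0.2 rad and value of joint carrier between 0.189 and 0.211 m), for 0.3 s.
6. sign turned half a turn to its bar face (value of joint sign above 2.89 rad and value of joint carrier between 0.189 and 0.211 m), for 0.2 s.
At the end, for the whole second after the job is handed in: every marker present lies inside the carton (its length within 0.45 rad of level), all four flaps are shut (within 0.2 rad of level), the carrier rests at the last station (within 11 mm) and the sign shows its bar face where its ring face was (sign angle over 2.89 rad) (all of step 6 and x of pen_a_mid in the frame of carton_floor between -0.058 and 0.058 m and y of pen_a_mid in the frame of carton_floor between -0.079 and 0.079 m and z of pen_a_mid in the frame of carton_floor between -0.006 and 0.056 m and angle between pen_a_mid's own x axis and vertical between 1.12 and 2.02 rad and x of pen_b_mid in the frame of carton_floor between -0.058 and 0.058 m and y of pen_b_mid in the frame of carton_floor between -0.079 and 0.079 m and z of pen_b_mid in the frame of carton_floor between -0.006 and 0.056 m and angle between pen_b_mid's own x axis and vertical between 1.12 and 2.02 rad and x of pen_c_mid in the frame of carton_floor between -0.058 and 0.058 m and y of pen_c_mid in the frame of carton_floor between -0.079 and 0.079 m and z of pen_c_mid in the frame of carton_floor between -0.006 and 0.056 m and angle between pen_c_mid's own x axis and vertical between 1.12 and 2.02 rad and x of pen_d_mid in the frame of carton_floor between -0.058 and 0.058 m and y of pen_d_mid in the frame of carton_floor between -0.079 and 0.079 m and z of pen_d_mid in the frame of carton_floor between -0.006 and 0.056 m and angle between pen_d_mid's own x axis and vertical between 1.12 and 2.02 rad and value of joint each of flap_left, flap_right, flap_near, flap_far below 0.2 rad and velocity of joint carrier between -0.02 and 0.02 m/s and velocity of joint sign between -0.1 and 0.1 rad/s); the robot touches nothing.
It fails at once if the loose tape roll or the stapler is moved more than 30 mm (distance of any of tape_roll_mid, stapler from where it was at the start of the episode above 0.03 m).
Of pen_a, pen_b, pen_c, pen_d only 2 to 3 are there at a start; the rules pass over those that are not, and their reading is None.
At some moment in a run one of pen_a, pen_b, pen_c, pen_d may be knocked a few centimetres aside while the robot is not near it.
It also fails if it takes over 210 s, if anything falls off the work surface, if the arm or the gripper's body presses on something with over 40 N, if the wrist force passes 120 N, or if a joint passes its speed limit or range.

## Working session

There is one attempt and no reset: what is moved stays moved. The work goes in short steps, each a Python script; the robot and the scene stay as the last script left them, time stands still between calls to the robot, and variables do not carry over. Pictures are saved under pics/ and viewed, about 12 in all and at most 16, crops included, and the job is handed in when it is done.

```bash
mkdir -p pics; cat > h.py <<'E'
import numpy as np, cv2
from cell import env, kin, camera, calibration, job
def shot(name,fn,crop=None,scale=1):
    im,d=camera(name); np.savez('/tmp/%s.npz'%fn,im=im,d=d)
    o=im if crop is None else im[crop[1]:crop[3],crop[0]:crop[2]]
    o=cv2.resize(o,None,fx=scale,fy=scale,interpolation=cv2.INTER_CUBIC); cv2.imwrite('pics/%s.png'%fn,o); return im,d
def cal(name):
    c=calibration(name); R=cv2.Rodrigues(np.array(c['rvec'],float))[0]; return c,R,np.array(c['tvec'],float).ravel()
def cloud(name,d):
    c,R,t=cal(name); v,u=np.mgrid[:d.shape[0],:d.shape[1]]
    K=np.array([[c['fx'],0,c['cx']],[0,c['fy'],c['cy']],[0,0,1.]])
    p=cv2.undistortPoints(np.stack([u,v],-1).reshape(-1,1,2).astype(float),K,np.array([c['k1'],0,0,0.])).reshape(d.shape+(2,))
    P=np.dstack([p*d[...,None],d]); W=(P-t)@R; W[d==0]=np.nan; return W
E
python3 - <<'E'
from h import *
for n in('top','side'):
    im,d=shot(n,n+'0',scale=1.5); c,R,t=cal(n); print(n,c,-R.T@t)
print(env.get_state(),env.nose_length)
E
```

```text
top {'fx': 443.984889846181, 'fy': 443.984889846181, 'cx': 253.59596256703145, 'cy': 190.82481406820136, 'k1': 0.04972608414335741, 'rvec': array([ 2.19419663, -2.16863332,  0.10071243]), 'tvec': array([-0.1836787 ,  0.59818608,  1.14929922])} [ 0.50048927 -0.16866399  1.19729532]
side {'fx': 388.74835322778955, 'fy': 388.74835322778955, 'cx': 250.04164257086168, 'cy': 192.74272229527787, 'k1': -0.0006387309979394821, 'rvec': array([ 2.02928517,  1.84838029, -0.47765717]), 'tvec': array([ 0.15242079, -0.45811797,  1.43591696])} [ 1.06668592 -0.23815159  1.04901223]
{'time': 0.1, 'qpos': array([ 1.22090771,  0.47771628,  0.02233025,  1.55635036, -0.01149455,
        1.10927984, -0.0830908 ]), 'joint_velocities': array([-0.00012418, -0.00145146,  0.00113473, -0.00182633, -0.00134657,
       -0.00022204,  0.00083235]), 'joint_torque': array([ 5.01525152e-03, -5.97765577e+01,  1.61397178e+00, -2.81957567e+01,
        1.28552175e-02,  5.05752687e-03, -2.02732167e-05]), 'tcp_pos': array([ 0.16152755, -0.65496613,  0.3030243 ]), 'orientation': array([-7.97815422e-04,  9.92698276e-01,  1.20621192e-01, -1.55926221e-04]), 'force': array([0.2846503 , 1.11692029, 0.33860621]), 'torque': array([0.04465787, 0.02187224, 0.03950951]), 'opening': 0.08543955042401295} 0.0726
```

View pics/top0.png

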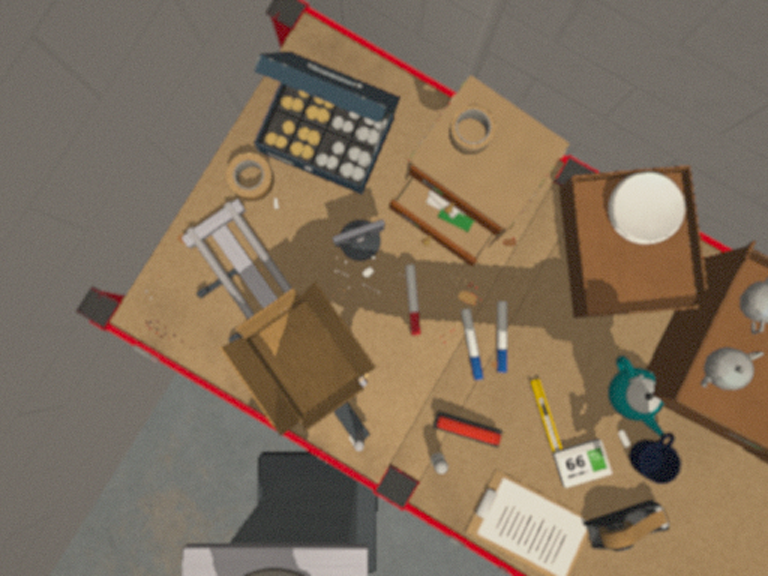

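View pics/side0.png

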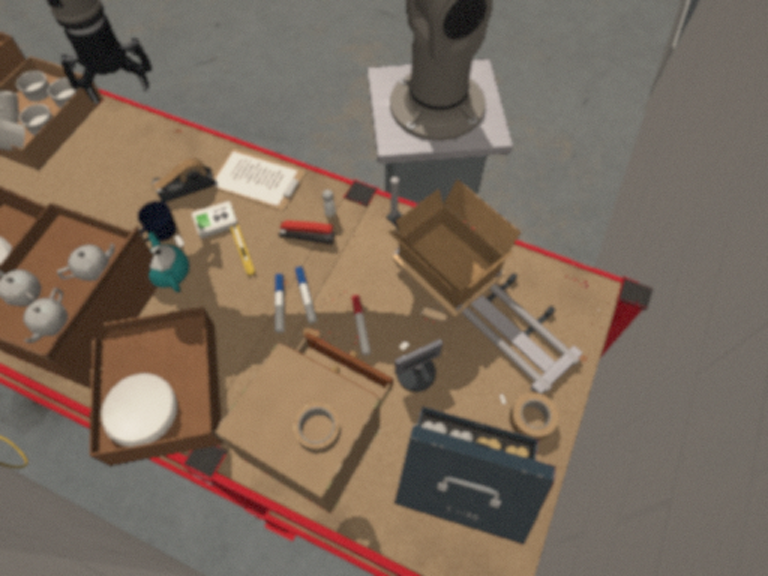

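```bash
python3 - <<'E'
from h import *
for n in('top','side'):
    z=np.load('/tmp/%s0.npz'%n); im,d=z['im'],z['d']; W=cloud(n,d); np.save('/tmp/W%s.npy'%n,W)
T=np.load('/tmp/Wtop.npy');S=np.load('/tmp/Wside.npy')
def q(W,u,v): print((u,v),W[int(v/1.5),int(u/1.5)].round(4))
print('top')
for p in[(600,480),(480,400),(409,270),(413,325),(465,315),(478,372),(502,308),(502,365),(300,360),(248,155),(470,112),(358,440),(358,238),(468,428),(215,220)]:q(T,*p)
print('side')
for p in[(240,300),(364,345),(357,300),(312,310),(300,270),(279,325),(280,280),(455,250),(395,182),(418,350),(535,415),(310,230),(545,365)]:q(S,*p)
# handle candidates
for n,W in(('top',T),('side',S)):
    x,y,zz=W[...,0],W[...,1],W[...,2]
    m=(abs(zz-.152)<.006)
    k,l,st,c=cv2.connectedComponentsWithStats(m.astype(np.uint8))
    for i in range(1,k):
        if 3<st[i,4]<60: print(n,'h',c[i]*1.5,st[i,4],W[l==i].mean(0).round(4))
# top view rendering of heights
ims=[]
for W in(T,S):
    g=np.zeros((600,700,3),np.uint8)
    xs=W[...,0].ravel();ys=W[...,1].ravel();zs=W[...,2].ravel()
    ok=(xs>.2)&(xs<1)&(ys>-.55)&(ys<.45)&(zs>-.02)
    r=((1-xs[ok])*720).astype(int);c=((.42-ys[ok])*720).astype(int)
    hh=np.clip(zs[ok]*1000,0,179).astype(np.uint8)
    col=cv2.cvtColor(np.dstack([hh,hh*0+255,hh*0+255])[0][None],cv2.COLOR_HSV2BGR)[0]
    for a,b,cc in zip(r,c,col):
        if 0<=a<600 and 0<=b<700: cv2.circle(g,(int(b),int(a)),1,cc.tolist(),-1)
    ims.append(g)
cv2.imwrite('pics/hm.png',np.hstack(ims)[:, :].copy() if 0 else cv2.resize(np.vstack(ims),None,fx=.6,fy=.5))
E
```

```text
top
(600, 480) [ 0.2672 -0.5645  0.0009]
(480, 400) [ 0.4034 -0.3566 -0.0035]
(409, 270) [ 0.6309 -0.2257  0.0156]
(413, 325) [ 0.5346 -0.2342  0.0196]
(465, 315) [ 0.5517 -0.3271  0.0179]
(478, 372) [ 0.452  -0.3477  0.0207]
(502, 308) [ 0.566  -0.3917  0.0136]
(502, 365) [ 0.4655 -0.3903  0.0183]
(300, 360) [ 0.4701 -0.0404  0.049 ]
(248, 155) [0.831  0.0616 0.0348]
(470, 112) [ 0.8517 -0.307   0.2138]
(358, 440) [ 0.35   -0.1421  0.1366]
(358, 238) [ 0.6795 -0.1356  0.076 ]
(468, 428) [ 0.3582 -0.3295  0.0371]
(215, 220) [0.7163 0.1185 0.0258]
side
(240, 300) [ 5.023e-01 -4.736e-01  5.000e-04]
(364, 345) [ 0.6314 -0.2333  0.0176]
(357, 300) [ 0.5358 -0.2374  0.0213]
(312, 310) [ 0.544  -0.3276  0.015 ]
(300, 270) [ 0.4541 -0.3484  0.0181]
(279, 325) [ 0.5731 -0.3924  0.0204]
(280, 280) [ 0.4709 -0.3916  0.0176]
(455, 250) [ 0.4497 -0.0313  0.0426]
(395, 182) [ 0.3517 -0.1454  0.1507]
(418, 350) [ 0.6859 -0.1409  0.1055]
(535, 415) [ 0.7884  0.0679 -0.0035]
(310, 230) [ 0.3669 -0.325   0.0336]
(545, 365) [0.6979 0.1066 0.0032]
top h [481.13265306   5.3877551 ] 49 [ 1.0481 -0.3338  
[... 1202 characters left out ...]
] 16 [0.0814 0.6427 0.1513]
side h [394.63636364 179.86363636] 22 [ 0.3474 -0.1446  0.1502]
side h [111.875 245.875] 12 [ 0.448  -0.6767  0.1504]
side h [  0.85714286 272.78571429] 7 [ 0.4848 -0.8707  0.1477]
side h [ 27.9  339.45] 10 [ 0.624  -0.795   0.1509]
side h [369.41666667 419.66666667] 18 [ 0.8146 -0.234   0.1527]
side h [353.7   446.775] 20 [ 0.8538 -0.2615  0.1518]
side h [237.75 447.  ] 4 [ 0.8377 -0.4383  0.1514]
side h [257.25 459.  ] 4 [ 0.8586 -0.4084  0.1518]
side h [343.2 464.4] 5 [ 0.8788 -0.2792  0.1525]
side h [336.25 476.5 ] 12 [ 0.8954 -0.2906  0.1525]
side h [326.8125 492.75  ] 8 [ 0.9173 -0.3058  0.1523]
side h [  9.61764706 546.        ] 17 [ 0.9479 -0.7596  0.1511]
```

```bash
cat > fit.py <<'E'
from h import *
from scipy.optimize import least_squares
def rect(p,P,hx=.058,hy=.079):
    c,s=np.cos(p[2]),np.sin(p[2]); D=P[:,:2]-p[:2]; y=D@[c,s]; x=D@[s,-c]
    dx=np.abs(x)-hx; dy=np.abs(y)-hy
    return np.where(np.maximum(dx,dy)>0,np.hypot(np.maximum(dx,0),np.maximum(dy,0)),np.maximum(dx,dy))
def local(W,p):
    c,s=np.cos(p[2]),np.sin(p[2]); D=W[...,:2]-p[:2]; return D@[s,-c],D@[c,s]
def fitcarton(Ws,p):
    p=np.array(p,float)
    for k in range(4):
        P=[]
        for W in Ws:
            w=W.reshape(-1,3); w=w[np.isfinite(w).all(1)&(w[:,2]>.05)&(w[:,2]<.094)]; x,y=local(w,p)
            P.append(w[(abs(x)<.07)&(abs(y)<.09)])
        P=np.vstack(P); r=least_squares(lambda q:rect(q,P),p,loss='soft_l1',f_scale=.003); p=r.x
    return p,len(P),np.median(abs(r.fun))
E
python3 - <<'E'
from fit import *
T=np.load('/tmp/Wtop.npy');S=np.load('/tmp/Wside.npy')
for Ws in([T],[S],[T,S]): 
    p,n,e=fitcarton(Ws,(.48,-.05,.61)); print(p.round(4),n,e, 'handle pred',(p[:2]-.165*np.array([np.cos(p[2]),np.sin(p[2])])).round(4))
# flap angles
for n,W in(('T',T),('S',S)):
    x,y=local(W,p); z=W[...,2]-.042
    for nm,a,b,hh,L,wd in(('left',y-.081,x,.06,.04,.05),('right',-y-.081,x,.06,.04,.05),('near',-x-.06,y,.064,.058,.07),('far',x-.06,y,.064,.058,.07)):
        m=(abs(b)<wd)&(z>hh+.012)&(z<hh+L+.005)&(abs(a)<.05)
        ang=np.pi-np.arctan2(z[m]-hh,a[m]); print(n,nm,m.sum(),np.median(ang).round(3) if m.any() else '')
# sign
for n,W in(('T',T),('S',S)):
    m=(abs(W[...,0]-.685)<.07)&(abs(W[...,1]+.139)<.07)&(W[...,2]>.06)&(W[...,2]<.115)
    P=W[m]; top=P[P[:,2]>.1]; print(n,len(P),len(top)); 
    if len(top)>5:
        (c,sz,a)=cv2.minAreaRect(top[:,:2].astype(np.float32)*1000); print(c,sz,a,cv2.boxPoints((c,sz,a)).round())
# tall clutter near sign
for W in(T,S):
    for lo in(.6,.65,.7,.75,.8):
        for y0 in(-.35,-.3,-.25,-.2,-.15,-.1,-.05,0,.05,.1):
            m=(W[...,0]>=lo)&(W[...,0]<lo+.05)&(W[...,1]>=y0)&(W[...,1]<y0+.05); 
            print('%4d'%(1000*np.nanmax(W[...,2][m])) if m.any() else '  --',end=' ')
        print()
# IK test handle
from scipy.spatial.transform import Rotation as Rr
d=np.array([np.cos(p[2]),np.sin(p[2]),0])
H=np.array([.346,-.1445,0])
for tilt in(0,15,25,35,45):
  for az in range(-180,180,30):
    # tool z axis: down, tilted; wrist leans toward az
    a=np.radians(az);t=np.radians(tilt); tz=np.array([-np.sin(t)*np.cos(a),-np.sin(t)*np.sin(a),-np.cos(t)])
    ty=d-(d@tz)*tz; ty/=np.linalg.norm(ty); tx=np.cross(ty,tz)
    ok=[]
    for sg in(1,-1):
      q=Rr.from_matrix(np.c_[sg*tx,sg*ty,tz]).as_quat()[[3,0,1,2]]
      tip=H+[0,0,.105]
      ok.append([kin.inverse_kinematics(tip+d*s-tz*.0726,q) is not None for s in(0,.1)])
    if any(o[0] for o in ok): print(tilt,az,ok)
E
```

```text
[ 0.4773 -0.0472  0.6223] 287 0.00032038387374648536 handle pred [ 0.3432 -0.1434]
[ 0.4808 -0.0473  0.6292] 993 0.002108342793970673 handle pred [ 0.3474 -0.1444]
[ 0.4798 -0.0472  0.6267] 1280 0.0018516837559491815 handle pred [ 0.3461 -0.144 ]
T left 286 1.788
T right 300 2.032
T near 829 2.057
T far 634 2.035
S left 68 1.887
S right 249 2.009
S near 669 2.068
S far 164 2.076
T 331 201
(700.7300415039062, -158.7223358154297) (33.45353317260742, 137.07015991210938) 36.10962677001953 [[ 647. -113.]
 [ 728. -224.]
 [ 755. -204.]
 [ 674.  -93.]]
S 400 197
(703.335693359375, -157.566650390625) (31.483978271484375, 136.1478729248047) 35.08811950683594 [[ 651. -111.]
 [ 730. -222.]
 [ 755. -204.]
 [ 677.  -93.]]
 118    5   20    7    9    6   27   28   26   27 
 180  119  117  110  112  109    7   28   28   28 
 182  180  118  117   13    6    5    5   29   27 
 216  213  182   64   65   68    8   41   41    7 
 220  218  181  204  200   66   67   68   40    6 
 114    4   19    6    4    4   24   25   25   28 
 179  117  115  109  110  106    4   26   25   25 
 181  181  117  114   80 
[... 1019 characters left out ...]
[True, True], [True, True]]
25 30 [[True, True], [True, True]]
25 60 [[True, True], [True, True]]
25 90 [[True, True], [True, True]]
35 -120 [[True, True], [True, True]]
35 -90 [[True, True], [True, True]]
35 -60 [[True, True], [True, True]]
35 -30 [[True, True], [True, True]]
35 0 [[True, True], [True, True]]
35 30 [[True, True], [True, True]]
35 60 [[True, True], [True, True]]
35 90 [[True, True], [True, True]]
45 -120 [[True, True], [True, True]]
45 -90 [[True, True], [True, True]]
45 -60 [[True, True], [True, True]]
45 -30 [[True, True], [True, True]]
45 0 [[True, True], [True, True]]
45 30 [[True, True], [True, True]]
45 60 [[True, True], [True, True]]
45 90 [[True, True], [True, True]]
```

```bash
cat > pens.py <<'E'
from fit import *
def pens(n='top',W=None,im=None):
    if W is None: im,d=camera(n); W=cloud(n,d)
    z=W[...,2]; hsv=cv2.cvtColor(im,cv2.COLOR_BGR2HSV)
    m=(z>.009)&(z<.03)&(W[...,0]>.38)&(W[...,0]<.72)&(W[...,1]>-.5)&(W[...,1]<-.12)
    k,l,st,c=cv2.connectedComponentsWithStats(cv2.morphologyEx(m.astype(np.uint8),cv2.MORPH_OPEN,np.ones((3,3))))
    out=[]
    for i in range(1,k):
        if st[i,4]<40: continue
        P=W[l==i]; (cc,sz,a)=cv2.minAreaRect((P[:,:2]*1000).astype(np.float32))
        h=hsv[l==i]; blue=((abs(h[:,0].astype(int)-110)<15)&(h[:,1]>120)).mean(); red=(((h[:,0]<8)|(h[:,0]>172))&(h[:,1]>140)).mean()
        L,w=max(sz),min(sz); ang=np.radians(a if sz[0]>=sz[1] else a+90)
        ang=(ang+np.pi/2)%np.pi-np.pi/2
        v=np.linalg.svd(P[:,:2]-P[:,:2].mean(0))[2][0]; pa=np.arctan(v[1]/v[0])
        s=(P[:,:2]@v); mid=P[:,:2].mean(0)+v*((np.percentile(s,1)+np.percentile(s,99))/2-s.mean())
        out.append(dict(c=mid.round(4),L=round(float(np.ptp(s))*1000),w=round(w),ang=round(float(pa),3),blue=round(float(blue),2),red=round(float(red),2),uv=c[i].round(),n=int(st[i,4])))
    return out
E
python3 - <<'E'
from pens import *
for n in('top','side'):
    im=np.load('/tmp/%s0.npz'%n)['im']; W=np.load('/tmp/W%s.npy'%n)
    print(n); [print(o) for o in pens(n,W,im)]
    m=(abs(W[...,0]-.68)<.06)&(abs(W[...,1]+.139)<.055)&(W[...,2]>.098)&(W[...,2]<.115)
    k,l,st,c=cv2.connectedComponentsWithStats(m.astype(np.uint8))
    for i in range(1,k):
        if st[i,4]>25:
            P=W[l==i][:,:2]; v=np.linalg.svd(P-P.mean(0))[2][0]; print('sign',st[i,4],cv2.boxPoints(cv2.minAreaRect((P*1000).astype(np.float32))).round().tolist(),P.mean(0),v)
E
```

```text
top
{'c': array([ 0.6748, -0.144 ]), 'L': 29, 'w': 22, 'ang': 0.914, 'blue': 0.0, 'red': 0.0, 'uv': array([242., 163.]), 'n': 57}
{'c': array([ 0.58  , -0.2336]), 'L': 125, 'w': 18, 'ang': 0.096, 'blue': 0.0, 'red': 0.29, 'uv': array([275., 200.]), 'n': 298}
{'c': array([ 0.5158, -0.3913]), 'L': 122, 'w': 17, 'ang': -0.01, 'blue': 0.2, 'red': 0.0, 'uv': array([334., 224.]), 'n': 308}
{'c': array([ 0.502 , -0.3387]), 'L': 125, 'w': 19, 'ang': 0.184, 'blue': 0.21, 'red': 0.0, 'uv': array([314., 230.]), 'n': 302}
sign 159 [[666.0, -98.0], [697.0, -181.0], [707.0, -177.0], [677.0, -94.0]] [ 0.6863748  -0.13779246] [-0.35189413  0.93603981]
side
{'c': array([ 0.5042, -0.3396]), 'L': 127, 'w': 18, 'ang': 0.191, 'blue': 0.14, 'red': 0.0, 'uv': array([204., 195.]), 'n': 207}
{'c': array([ 0.5188, -0.3917]), 'L': 126, 'w': 15, 'ang': -0.019, 'blue': 0.13, 'red': 0.0, 'uv': array([186., 201.]), 'n': 207}
{'c': array([ 0.5812, -0.234 ]), 'L': 126, 'w': 18, 'ang': 0.092, 'blue': 0.0, 'red': 0.21, 'uv': array([240., 215.]), 'n': 224}
{'c': array([ 0.6975, -0.1445]), 'L': 25, 'w': 18, 'ang': 1.49, 'blue': 0.0, 'red': 0.0, 'uv': array([276., 250.]), 'n': 44}
sign 146 [[667.0, -97.0], [700.0, -182.0], [711.0, -178.0], [678.0, -93.0]] [ 0.68979844 -0.13758846] [ 0.34919291 -0.93705086]
```

```bash
cat > act.py <<'E'
from pens import *
N=.0726; C=np.array([.4793,-.0472]); TH=.6265
Y=np.array([np.cos(TH),np.sin(TH)]); X=np.array([np.sin(TH),-np.cos(TH)])
def Q(psi): return [0,np.cos(psi/2),np.sin(psi/2),0]
def cpt(x,y,trav=0): return C+X*x+Y*(y+trav)
def P3(xy,z): return [float(xy[0]),float(xy[1]),float(z)]
def detect():
    a=[o for n in('top','side') for o in pens(n) if o['blue']+o['red']>.08 and 95<o['L']<140]
    out=[]
    for o in a:
        for g in out:
            if np.linalg.norm(g[0]['c']-o['c'])<.02: g.append(o); break
        else: out.append([o])
    return [(np.mean([o['c'] for o in g],0),np.mean([o['ang'] for o in g]),len(g)) for g in out]
def pick_place(c,ang,lane,ztip):
    env.grip(.045); env.reach(P3(c,.25),Q(ang))
    env.movel(P3(c,.12),.25); env.movel(P3(c,.0745),.08); env.grip(.008,30)
    print('opening',env.get_state()['opening']); env.movel(P3(c,.29),.25)
    o=env.get_state()['opening']; print('lifted',o)
    if o<.012: return False
    p=cpt(lane,0); env.reach(P3(p,.29),Q(TH)); env.movel(P3(p,ztip+N+.04),.25)
    hit=env.movel(P3(p,ztip+N),.06,stop_force=8); print('hit',hit,env.get_state()['tcp_pos'])
    env.grip(.027); env.movel(P3(p,.29),.25); print('t',env.get_state()['time']); return True
E
python3 - <<'E'
from act import *
D=detect(); print(D)
D.sort(key=lambda g:-g[0][1]); c,a,n=D[0]
print(pick_place(c,a,-.022,.046)); print(env.get_state()['qpos'])
shot('top','top1',(100,100,400,350),2)
E
```

```text
[(array([ 0.58095, -0.23375]), np.float64(0.0965), 2), (array([ 0.51745, -0.39145]), np.float64(-0.0165), 2), (array([ 0.5034, -0.339 ]), np.float64(0.188), 2)]
opening 0.015507743044231592
lifted 0.01580974385668562
hit True [ 0.46764173 -0.03048794  0.13351955]
t 8.7083
True
[ 0.31387246  0.17973889 -0.42655277  2.02973646  0.09169411  0.95014613
 -1.10480856]
```

View pics/top1.png

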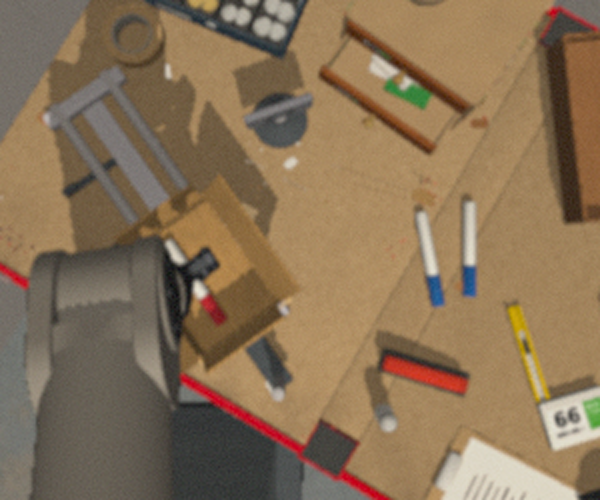

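The red pen is in the carton, at about (195,280) in the crop. The two blue pens are unmoved on the worktop, at (430,255) and (470,245). Next I place those two.

```bash
python3 - <<'E'
from act import *
D=detect(); print(D)
D.sort(key=lambda g:-g[0][1]); c,a,n=D[0]
if pick_place(c,a,.022,.05):
    env.reach([.5,-.25,.32],Q(.3))
    D=[g for g in detect() if g[0][1]<-.15]; print(D)
shot('side','side1',(200,80,420,280),3)
E
```

```text
[(array([ 0.5155, -0.3913]), np.float64(-0.014), 1), (array([ 0.5032, -0.3391]), np.float64(0.1895), 2)]
opening 0.015579506001985044
lifted 0.015931097551041273
hit True [ 0.49144767 -0.06392265  0.13501701]
t 16.3917
[(array([ 0.5191, -0.3914]), np.float64(-0.016), 1)]
```

View pics/side1.png

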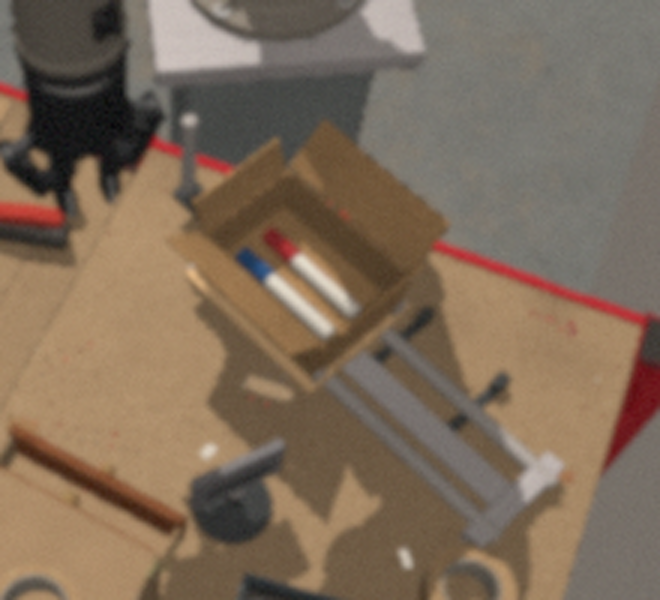

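Both pens lie flat side by side in the carton, at (290,290) and (310,270) in the crop, and all flaps are open. Now the third pen.

```bash
python3 - <<'E'
from act import *
D=[g for g in detect() if g[0][1]<-.15]; print(D)
c,a,n=D[0]
if pick_place(c,a,.0,.072):
    env.reach([.45,-.3,.32],Q(.3)); env.dwell(.5)
    im,d=shot('side','side2',(200,80,420,280),3); W=cloud('side',d)
    x,y=local(W,(*C,TH)); m=(abs(x)<.05)&(abs(y)<.07); print('max z inside',np.nanmax(W[...,2][m]),env.get_state()['time'])
E
```

```text
[(array([ 0.5192, -0.3915]), np.float64(-0.016), 1)]
opening 0.015649527883704245
lifted 0.01585794064737108
hit False [ 0.47945705 -0.04714161  0.14464181]
t 24.8833
max z inside 0.06438641662640207 26.4417
```

View pics/side2.png

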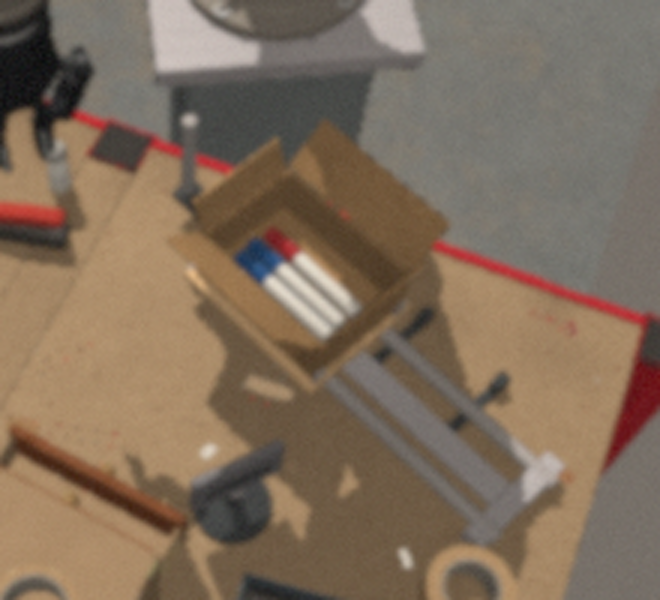

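All three pens lie flat in the carton. Now I push the carrier to the middle station by caging the handle between the jaws.

```bash
cat >> act.py <<'E'
H0=C-.165*Y
def bestQ(p,psis):
    q0=env.get_state()['qpos']; best=None
    for s in psis:
        j=kin.inverse_kinematics(p,Q(s))
        if j is not None:
            c=np.abs(np.array(j)-q0).max()
            if best is None or c<best[0]: best=(c,s)
    return best[1]
def where():
    im,d=camera('side'); W=cloud('side',d); m=(abs(W[...,2]-.148)<.009); D=W[...,:2]-H0; t=D@Y; m&=(abs(D@X)<.015)&(t>-.03)&(t<.25)
    return np.nanmean(t[m]),int(m.sum())
def push(t0,t1):
    h=H0+Y*t0; s=bestQ(P3(h,.26),[TH+np.pi/2,TH-np.pi/2]); env.reach(P3(h,.26),Q(s)); env.grip(.06)
    env.movel(P3(h,.09+N),.2); env.grip(.028)
    e=H0+Y*(t1+.006); env.movel(P3(e,.09+N),.06); env.dwell(.5); print(env.get_state()['force'])
    env.grip(.05); env.movel(P3(e,.3),.25)
E
python3 - <<'E'
from act import *
print('before',where()); push(0,.1)
env.reach([.45,-.25,.34],Q(TH)); print('after',where()); env.dwell(.3)
im,d=shot('side','side3',(200,80,420,280),3); print(fitcarton([cloud('side',d)],(*cpt(0,0,.1),TH)),cpt(0,0,.1),env.get_state()['time'])
E
```

```text
before (np.float64(0.008917808309041675), 29)
[-0.4733402  -0.23907679  0.47922588]
after (np.float64(0.10226570616621909), 27)
(array([0.55924034, 0.01348745, 0.62722189]), 1343, np.float64(0.01785058622509724)) [0.56030846 0.01143131] 34.775
```

View pics/side3.png

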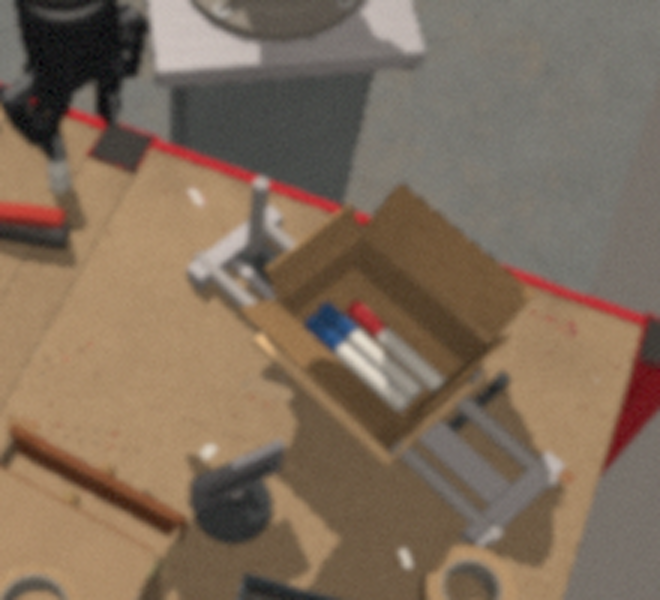

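The carrier is at the middle station (0.102 m), with the pens still flat and the flaps open. Now the short flaps.

```bash
cat >> act.py <<'E'
def fold(axis,sg,path,hinge,hz,psis,trav=.1,f=.011):
    def pos(s,h):
        u=sg*(hinge-s+f); return P3(cpt(0,u,trav) if axis=='y' else cpt(u,0,trav),hz+h+N)
    s0,h0=path[0]; up=pos(s0,.13); r=bestQ(up,psis); env.reach(up,Q(r)); env.grip(0.0)
    env.movel(pos(s0,h0),.2); fm=0
    for i,(s,h) in enumerate(path[1:]):
        hit=env.movel(pos(s,h),.08,stop_force=12); st=env.get_state(); print((s,h),hit,st['force'].round(1))
        if hit and i<len(path)-3: print('unexpected'); break
    env.movel(pos(s,h+.1),.2)
SH=[(-.034,.010),(0,.012),(.008,.028),(.018,.026),(.028,.018),(.032,.008),(.032,.003)]
LG=[(-.046,.012),(0,.014),(.012,.038),(.026,.038),(.040,.026),(.046,.012),(.046,.004)]
E
python3 - <<'E'
from act import *
P=[TH,TH+np.pi,TH-np.pi]
for sg in(1,-1): fold('y',sg,SH,.081,.102,P)
env.reach([.45,-.25,.34],Q(TH)); print(where(),env.get_state()['time'])
shot('side','side4',(200,80,420,280),3)
E
```

```text
(0, 0.012) False [0.2 0.2 0.6]
(0.008, 0.028) False [0.2 0.2 0.4]
(0.018, 0.026) False [-0.1 -0.3  0.1]
(0.028, 0.018) False [-0.1  0.5  0.5]
(0.032, 0.008) False [-0.8  0.1 -0.1]
(0.032, 0.003) False [-0.  -0.3 -0. ]
(0, 0.012) False [0.  0.4 0. ]
(0.008, 0.028) False [ 0.2  0.3 -0.4]
(0.018, 0.026) False [0.3 0.1 0.8]
(0.028, 0.018) False [ 0.5 -0.6 -0.7]
(0.032, 0.008) False [-0.4 -0.  -0.7]
(0.032, 0.003) False [-0.8 -1.2 -0.7]
(np.float64(0.1015122895268617), 29) 45.7167
```

View pics/side4.png

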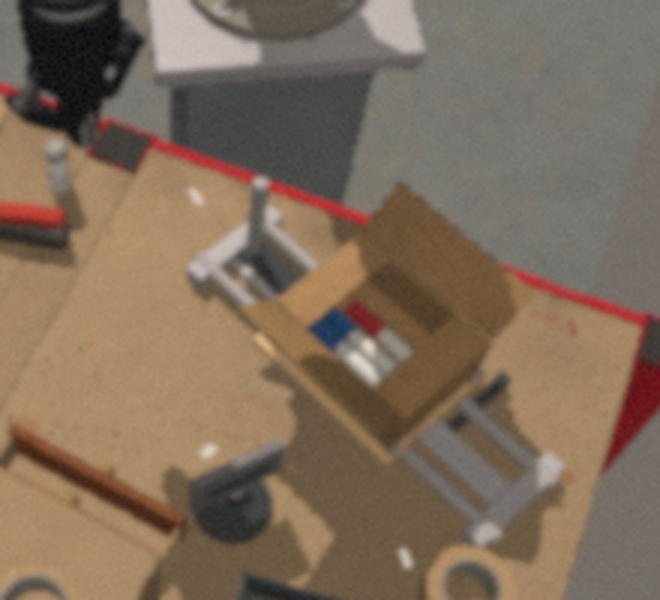

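```bash
cat >> act.py <<'E'
def flaps(trav):
    for n in('top','side'):
        W=cloud(n,camera(n)[1]); x,y=local(W,(*cpt(0,0,trav),TH)); z=W[...,2]-.042
        for nm,a,b,hh,L,wd in(('left',.081-y,x,.062,.036,.03),('right',y+.081,x,.062,.036,.03),('near',x+.06,y,.066,.054,.06),('far',.06-x,y,.066,.054,.06)):
            m=(abs(b)<wd)&(z>.03)&(z<.13)&(a>.008)&(a<L)
            if m.sum()>15:
                k=np.polyfit(a[m],z[m],1); print(n,nm,int(m.sum()),'slope %.3f'%k[0],'med ang %.3f'%np.median(np.arctan2(z[m]-hh,a[m])),'z@tip %.4f'%np.polyval(k,L))
E
python3 - <<'E'
from act import *
flaps(.1)
E
```

```text
top left 275 slope 0.014 med ang 0.013 z@tip 0.0624
top right 280 slope 0.039 med ang 0.027 z@tip 0.0632
top near 292 slope 0.011 med ang -0.118 z@tip 0.0625
top far 291 slope 0.007 med ang -0.109 z@tip 0.0627
side left 197 slope -0.014 med ang -0.042 z@tip 0.0608
side right 179 slope 0.037 med ang -0.029 z@tip 0.0617
side near 201 slope 0.002 med ang -0.163 z@tip 0.0611
side far 206 slope -0.007 med ang -0.153 z@tip 0.0611
```

Both short flaps are level (0.04 rad or less). Now the long ones.

```bash
python3 - <<'E'
from act import *
P=[TH-np.pi/2,TH+np.pi/2]
for sg in(-1,1): fold('x',sg,LG,.060,.106,P)
env.reach([.45,-.25,.34],Q(TH)); print(where(),env.get_state()['time']); flaps(.1)
shot('side','side5',(200,80,420,280),3)
E
```

```text
(0, 0.014) True [-0.8  1.4  5.3]
unexpected
(0, 0.014) True [ 1.  -0.8  1.1]
unexpected
(np.float64(0.10159240676873035), 29) 52.9917
top left 273 slope 0.011 med ang 0.007 z@tip 0.0625
top right 281 slope -0.009 med ang 0.011 z@tip 0.0623
top near 297 slope 0.005 med ang -0.109 z@tip 0.0625
top far 293 slope -0.007 med ang -0.114 z@tip 0.0622
side left 199 slope -0.032 med ang -0.043 z@tip 0.0608
side right 176 slope 0.026 med ang -0.047 z@tip 0.0615
side near 199 slope 0.010 med ang -0.157 z@tip 0.0613
side far 210 slope -0.010 med ang -0.159 z@tip 0.0608
```

View pics/side5.png

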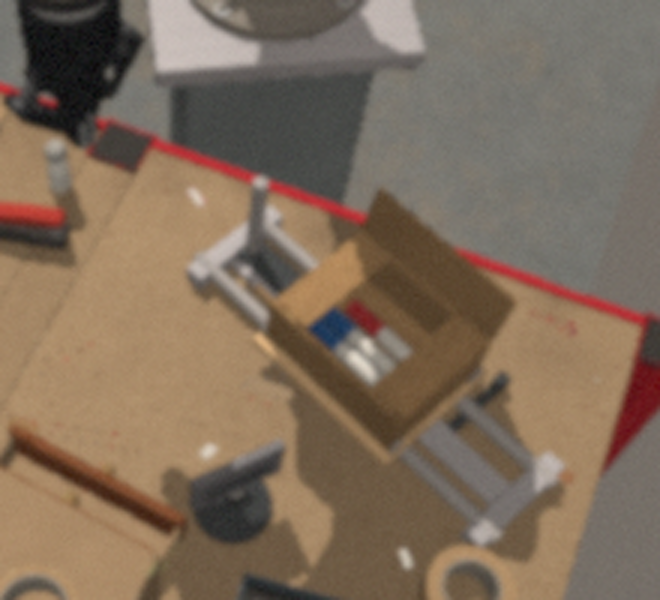

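Both long folds stopped early, with the flaps left about upright, probably from the high force near the hinge. I'll resume from the outside with a higher contact point and slower speed.

```bash
sed -i 's/\.08,stop_force=12/.06,stop_force=25/' act.py; python3 - <<'E'
from act import *
P=[TH-np.pi/2,TH+np.pi/2]
LG2=[(-.03,.03),(-.008,.032),(.012,.038),(.026,.038),(.040,.026),(.046,.012),(.046,.004)]
for sg in(-1,1): fold('x',sg,LG2,.060,.106,P)
env.reach([.45,-.25,.34],Q(TH)); print(where(),env.get_state()['time']); flaps(.1)
shot('side','side6',(200,80,420,280),3)
E
```

```text
(-0.008, 0.032) False [-0.1 -0.1 -0.2]
(0.012, 0.038) False [-0.1  0.2 -0.5]
(0.026, 0.038) False [-0.7  0.2  1. ]
(0.04, 0.026) False [ 0.1 -0.3 -0.7]
(0.046, 0.012) False [ 0.7  0.9 -0.4]
(0.046, 0.004) False [0.6 0.2 0.5]
(-0.008, 0.032) False [-0.5  0.1  0.7]
(0.012, 0.038) False [ 0.3  0.6 -0.2]
(0.026, 0.038) False [0.4 0.2 0.7]
(0.04, 0.026) False [ 0.1 -0.3 -0.5]
(0.046, 0.012) False [ 0.7 -0.2  0.2]
(0.046, 0.004) False [-0.7  0.2  0.3]
(np.float64(0.10120677355353365), 27) 64.2667
top left 282 slope -0.008 med ang 0.218 z@tip 0.0667
top right 285 slope 0.015 med ang 0.207 z@tip 0.0669
top near 925 slope 0.028 med ang 0.030 z@tip 0.0676
top far 923 slope 0.023 med ang 0.025 z@tip 0.0674
side left 206 slope -0.001 med ang 0.175 z@tip 0.0656
side right 179 slope 0.028 med ang 0.165 z@tip 0.0658
side near 608 slope 0.020 med ang -0.015 z@tip 0.0661
side far 650 slope 0.025 med ang -0.013 z@tip 0.0662
```

View pics/side6.png

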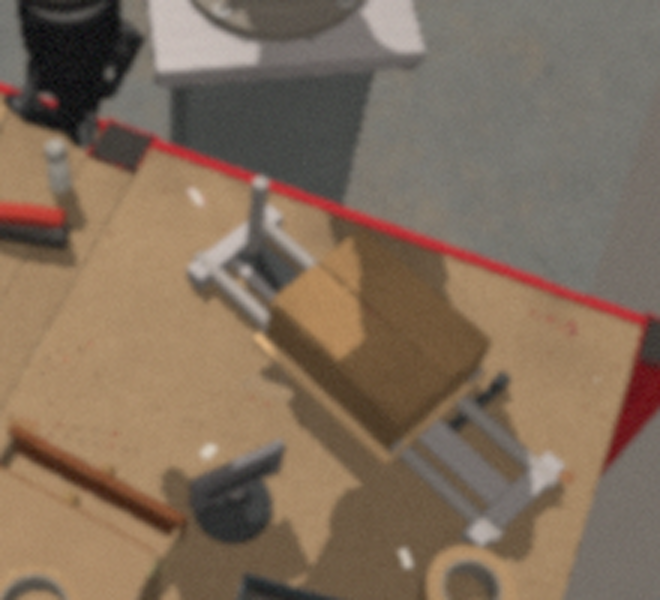

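All four flaps are shut and level (about 0.03 rad), with the carrier still at 0.101 m. Now I push it to the last station, then turn the sign.

```bash
cat >> act.py <<'E'
A=np.array([.688,-.138]); PSI0=np.radians(110.5)
def fpos(th,off,r=.037):
    a=PSI0+th; w=np.array([np.cos(a),np.sin(a)]); n=np.array([np.sin(a),-np.cos(a)]); return A+r*w+off*n
def signang():
    for n in('top','side'):
        W=cloud(n,camera(n)[1]); m=(np.hypot(W[...,0]-A[0],W[...,1]-A[1])<.055)&(W[...,2]>.095)&(W[...,2]<.115)
        P=W[m][:,:2]; v=np.linalg.svd(P-P.mean(0))[2][0]; a=np.arctan2(v[1],v[0]); print('sign mod pi',n,len(P),P.mean(0).round(4),round(float((a-PSI0+np.pi/2)%np.pi-np.pi/2),3))
E
python3 - <<'E'
from act import *
push(.1,.2); env.reach([.45,-.25,.34],Q(TH)); print(where(),env.get_state()['time']); flaps(.2); signang()
E
```

```text
[-1.3371002   0.13481268  1.29122979]
(np.float64(0.20246364963150443), 37) 71.5917
top left 275 slope 0.006 med ang 0.216 z@tip 0.0668
top right 279 slope 0.011 med ang 0.214 z@tip 0.0668
top near 913 slope 0.014 med ang 0.023 z@tip 0.0671
top far 904 slope 0.022 med ang 0.027 z@tip 0.0673
side left 227 slope 0.016 med ang 0.168 z@tip 0.0658
side right 198 slope 0.001 med ang 0.160 z@tip 0.0656
side near 665 slope 0.008 med ang -0.016 z@tip 0.0657
side far 716 slope 0.012 med ang -0.016 z@tip 0.0658
sign mod pi top 165 [ 0.6861 -0.1377] 0.005
sign mod pi side 165 [ 0.6906 -0.1384] 0.001
```

```bash
python3 - <<'E'
from act import *
Z=.08+N; p=fpos(0,.034); s=bestQ(P3(p,.26),[TH,TH+np.pi/2,TH-np.pi/2,0,np.pi/2,-np.pi/2])
env.reach(P3(p,.3),Q(s)); env.grip(0.); env.movel(P3(p,Z),.2)
env.movel(P3(fpos(0,.018),Z),.08)
for th in np.arange(.25,3.11,.25):
    hit=env.movel(P3(fpos(th,.018),Z),.1,stop_force=15)
    if hit: print('hit',th,env.get_state()['force'])
env.movel(P3(fpos(3.08,.018),Z),.08,stop_force=15); print(env.get_state()['tcp_pos'],env.get_state()['force'])
env.movel(P3(fpos(3.0,.04),Z),.1); env.movel(P3(fpos(3.0,.04),.3),.2)
env.reach([.45,-.3,.34],Q(TH)); print(env.get_state()['time'],where()); signang()
shot('top','top7',(100,60,420,330),2.2)
E
```

```text
[ 0.67842047 -0.17782383  0.15179914] [-11.82743334   3.57032631   4.97993577]
80.2083 (np.float64(0.20214237530871207), 34)
sign mod pi top 171 [ 0.6862 -0.1384] -0.117
sign mod pi side 162 [ 0.6904 -0.1385] -0.109
```

View pics/top7.png

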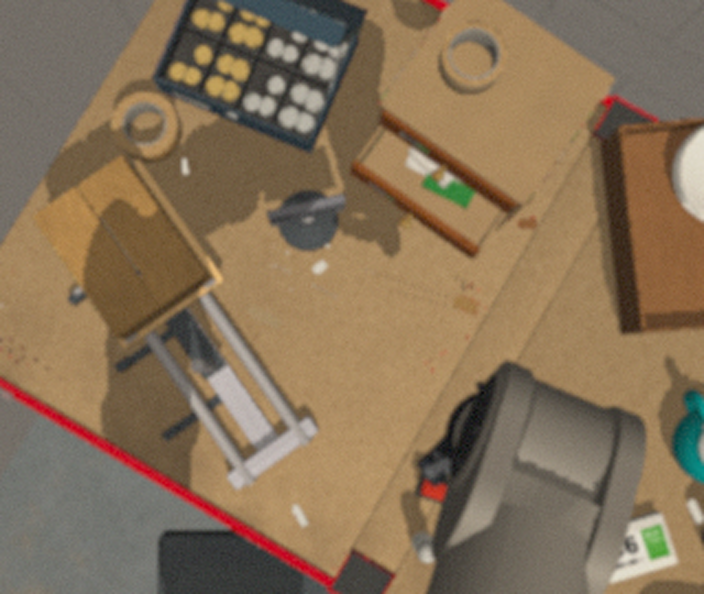

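```bash
python3 - <<'E'
from act import *
Z=.08+N; p=fpos(2.95,.04); s=bestQ(P3(p,.26),[TH,TH+np.pi/2,TH-np.pi/2,0,np.pi/2,-np.pi/2])
env.reach(P3(p,.3),Q(s)); env.movel(P3(p,Z),.2)
for th,o in((3.0,.022),(3.08,.018),(3.2,.018),(3.25,.018)):
    hit=env.movel(P3(fpos(th,o),Z),.04,stop_force=10); print(th,hit,env.get_state()['force'].round(1))
    if hit: break
env.movel(P3(fpos(2.95,.045),Z),.1); env.movel(P3(fpos(2.95,.045),.3),.2)
env.reach([.45,-.3,.34],Q(TH)); print(env.get_state()['time'],where()); signang(); flaps(.2)
im,d=shot('side','side8',(220,150,400,320),3.5)
E
```

```text
3.0 False [ 0.3 -0.6 -0.3]
3.08 False [-5.8 -0.   1.8]
3.2 True [-1.7 -0.6  1.1]
85.7083 (np.float64(0.20222132385570743), 36)
sign mod pi top 164 [ 0.6862 -0.1376] -0.112
sign mod pi side 161 [ 0.6903 -0.1384] -0.108
top left 275 slope 0.005 med ang 0.209 z@tip 0.0668
top right 282 slope 0.001 med ang 0.225 z@tip 0.0669
top near 915 slope 0.023 med ang 0.026 z@tip 0.0673
top far 906 slope 0.022 med ang 0.019 z@tip 0.0672
side left 228 slope 0.001 med ang 0.158 z@tip 0.0656
side right 198 slope 0.013 med ang 0.169 z@tip 0.0659
side near 674 slope 0.010 med ang -0.017 z@tip 0.0657
side far 718 slope 0.015 med ang -0.013 z@tip 0.0659
```

View pics/side8.png

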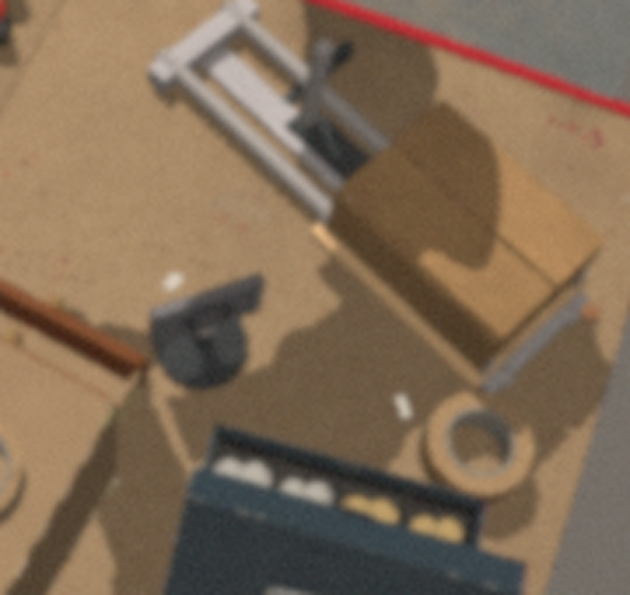

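```bash
python3 - <<'E'
from act import *
job.job_done(); print(env.get_state()['time'])
E
```

```text
the job is handed in; nothing more can be done
the job is handed in; nothing more can be done
```

The whole job is done and handed in, at about 86 s of the 210 s allowed; the system reports no verdict.

- **Markers:** one red and two blue pens were on the worktop. I laid all three flat in the carton at the first station, and the picture before the move showed them lying side by side.
- **Carrier:** I pushed it by the handle to the middle station (measured 0.102 m) and later to the last one (0.202 m).
- **Flaps:** I folded the short ones first, then the long ones. The first try at both long flaps stopped on the force limit with the flaps about upright. A second pass with a higher contact point closed them. The long flaps last measured within about 0.03 rad of level. The short flaps measured 0.04 rad or less before the long ones covered them.
- **Sign:** I turned it counter-clockwise by about 3.03 rad. Pushing it further met about 10 N and it did not move, so I take it to be at its end stop (3.29 rad). I inferred this from the measured angle and the stop, because the bar face itself could not be made out in the pictures.
- **Tape roll and stapler:** I did not touch either, and both looked unmoved in the pictures, but I did not measure their final positions.

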